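# Open the clear hood and hold the orange-capped jar to the front

### The arm

A 6-joint arm with a two-finger parallel gripper is mounted at the origin on the work surface. World frame = base frame: x ahead of the robot, y to its left, z up, the work surface at z = 0. Lengths are in m, angles in rad, forces in N, time in s.
With the tool pointing down it reaches from about 0.275 to 0.825 m from the base axis. Payload 4.9 kg.
Tool frame: the origin (TCP) lies at the centre of the arm's flange, where the gripper is bolted on; the fingertips stand 173 mm ahead of it and the grasp point (between the pads) lies 155 mm ahead of it; x points along the fingers, y is the direction in which the jaws open and shut, and the axes are right-handed (so a half turn about x gives the same grasp; the last joint's range is limited). The gripper opens to 85 mm and grips with 20 to 120 N. Pads are 22 mm wide; open, the fingers measure 114 mm over their backs; the gripper's body (76 mm by 85 mm) begins 54 mm behind the grasp point. The pads swing forward as they close: fully open they stand 13 mm farther back than shut.
Start: joints at [1.213, 0.326, -0.193, 1.052, 0, 1.437], TCP at [0.122, 0.536, 0.405] pointing down, gripper open.
Joint ranges: [-2.65, 2.65], [-0.97, 1.79], [-1.3, 1.35], [-1.93, 2.1], [-1.47, 1.37], [-3.14, 3.14]. Speed limits (rad/s): [2.57, 2.57, 3.14, 3.14, 3.14, 3.14].

### API

Orientations are given as [roll, pitch, yaw] about the fixed x, y, z axes, in that order (R = Rz(yaw) Ry(pitch) Rx(roll)).
In Python, from cell import arm, vision, ticket gives the robot as it stands.
- The arm moves only by the shell command python3 -m creep 'ROWS' [OPENING] [FORCE]. ROWS is JSON, a list of rows, each a list of 2 entries, a list of its own where there are three numbers: the shift along the tool's x, y, z in cm, then the turn about the tool's x in degrees. A call has exactly 10 rows; each row is the pose to reach, as a shift and turn from the pose commanded when the call began, along the tool's axes at that moment; what a row does not reach only later rows make up. A row lasts 1/8 s, in which the tool goes at most 62.5 mm and 10.7 degrees, less where a joint would pass 70% of its speed; a pose out of reach is approached as far as the arm can. A call with a gripper value outside its range is refused whole. OPENING is the opening in per cent of the stroke, from 0 (shut) to 100 (fully open), set as the call begins (- or left out, the last holds). The fingers move at their own pace and stop on an object; FORCE is the grip in N (left out, the last holds). Time passes only in rows, so rows that repeat a pose let the fingers close, or fill a call up. It gives the time, the measured TCP pose, the force and the opening at its end, in the units of the state.
- arm.sense(): the state, without advancing time (a new reading comes with each control period).
- vision.read_camera(name): name is "side" or "top"; returns a dict with "color" (480x640x3 uint8, red, green, blue), "intrinsics" (3x3 intrinsics, pixels), "camera_from_world" (4x4, takes a point from world to camera coordinates). Camera axes: x right, y down, z forward; pixel columns grow to the right and rows downward; lengths in m; the calibration is good to about 2 mm. A picture is of the moment at which its call begins. There is no depth.
- ticket.job_done(): hands the job in, once; it reports no verdict.
The state is a dict: "time": time; "q": joint angles; "joint_velocities": joint speeds; "joint_torque": joint torques, N m; "ee_pos": TCP position; "orientation": TCP orientation; "contact_force": force on the tool from outside, world axes, zero at the start; "torque": the same for the moment, N m; "grip_width": finger opening in m.
Only numpy, scipy, OpenCV 4.12 (cv2) and the standard library are available. Lean on these libraries where they do the work, as an engineer would, in place of code of your own. Each camera call takes 0.05 s, during which the arm holds its last target. There are 200 camera calls.

### The job

Lift the clear hood of the black caddy by its red tab until it is fully back and rests open on its stop. Then turn the carousel until the jar with the orange cap is squarely at the front, in line with the white mark on the caddy's front rim, and finish while still holding the carousel or one of its jars in a firm grip so that it stays still there: do not let go. Leave the dumbbell handle, the two grey collar clips and the green ball where they are.

Things in the scene. Friction and masses are not known exactly. Their poses are not given: they have to be found in the camera images.
- caddy: Black square tray, 200 x 200 mm, walls 45 mm high and 4 mm thick, fixed to the ribbed top of the stool (level with the robot's bench, height 0). Origin: centre of its underside, on the carousel's axis. Its front is its own -x side, roughly towards the robot, with a white mark 9 mm wide in the middle of the rim. z is up.
- carousel: Grey turntable in the tray, 172 mm across, deck 22 mm above the stool top. Turns endlessly both ways about the vertical through its origin (the caddy's centre) with slight friction (0.05 N m); stays where left. Four fast glass jars, 90 degrees apart, centres 55 mm from the axis, tops 84 mm above the stool: three grey caps, one orange. Hub 24 mm across, 40 mm up. Its -x axis points to the orange-capped jar.
- marked_jar (a point): Centre, half-way up (53 mm above the stool top), of the jar with orange cap and orange band; 42 mm across, 62 mm tall, fast to the carousel. At the front it lies 55 mm from the caddy's origin along the caddy's -x axis. Can be gripped from above across its cap; fingers either side along the tangent have 25 mm of room.
- hood_tab (a point): Centre of the red tab on the hood's front edge: 36 mm wide (along the hinge), 34 mm long (sticking out to the front), 14 mm thick; free from above, below and both sides. When shut it lies 219 mm in front of the hinge line, 10 mm above it, 55 mm above the stool top. Gripped across its width it pivots between fingers that keep pointing down.
- hood_hinge (a point): Middle of the hood's hinge line, fixed: at the caddy's rear rim, 100 mm behind its centre, 45 mm above the stool top. The line runs along the caddy's y axis.
- hood (a joint): Angle of the clear hood (200 x 200 mm, 56 mm high, about 0.22 kg). 0 shut, grows as the front edge swings up and back; 2.0 rad is the stop. Let go below about 1.3 rad it falls shut; beyond that it tips onto its stop by its own weight and stays. Lifting at the tab takes 1 to 2 N.
- dumbbell_center (a point): Middle of a chrome dumbbell handle lying on the stool, 340 mm long, 42 mm across its two stop collars, on one side of the caddy. Leave alone.
- clip_a_center (a point): Centre of a grey collar clip, a ring 70 mm across, 22 mm high with two lugs to 63 mm from its centre; the green ball sits in it. Leave alone.
- clip_b_center (a point): Centre of the other grey collar clip, the same size, empty. Leave alone.
- ball_center (a point): Centre of the green lacrosse ball, 63 mm across, resting in clip a. Leave alone.

How it is judged:
On the way, in this order (a step that is already met when the one before it is completed fails the run):
1. the hood is open and rests on its stop (value of joint hood above 1.93 rad), for 0.3 s.
2. the orange-capped jar is at the front and the carousel is gripped and still (y of marked_jar in the frame of caddy between -0.008 and 0.008 m and x of marked_jar in the frame of caddy below -0.04 m and angular speed of carousel below 0.1 rad/s and contact force between the fingers and carousel above 2 N), for 0.3 s.
At the end, for the whole second after the job is handed in: The hood is open on its stop (over 1.93 rad); the orange-capped jar's centre is within 8 mm sideways of the caddy's front centre line, on the front side; the carousel is still (under 0.1 rad/s) and the fingers hold it or its jars with more than 2 N (all of step 2 and value of joint hood above 1.93 rad); the arm keeps its last pose, push and grip.
It fails at once if the dumbbell handle, a collar clip or the ball is moved more than 25 mm (distance of any of dumbbell_center, clip_a_center, clip_b_center, ball_center from where it was at the start of the episode above 0.025 m).
It also fails if it takes over 72 s, if anything falls off the work surface, if the arm or the gripper's body presses on something with over 40 N, if the wrist force passes 120 N, or if a joint passes its speed limit or range.

## Working session

There is one attempt and no reset: what is moved stays moved. The work goes in short steps, Python scripts to look and compute and a shell command to move; the robot and the scene stay as the last step left them, time stands still between calls to the robot, and variables do not carry over. Pictures are saved under pics/ and viewed, about 8 in all and at most 12, crops included, and the job is handed in when it is done.

```bash
mkdir -p pics; ls
python3 - <<'E'
from cell import arm, vision
import cv2,numpy as np
for n in ["top","side"]:
    r=vision.read_camera(n); cv2.imwrite(f"pics/{n}0.png",r["color"][:,:,::-1])
    print(n,r["intrinsics"],r["camera_from_world"])
s=arm.sense(); print(s)
E
```

```text
pics
top [[540.58514547   0.         332.7919596 ]
 [  0.         540.58514547 239.85763553]
 [  0.           0.           1.        ]] [[ 0.02638199 -0.99951564 -0.01650666  0.00550103]
 [-0.991085   -0.02399518 -0.13105251  0.56520393]
 [ 0.13059296  0.01981693 -0.991238    1.18819007]
 [ 0.          0.          0.          1.        ]]
side [[578.09055088   0.         316.24569139]
 [  0.         578.09055088 238.67422953]
 [  0.           0.           1.        ]] [[ 0.81810867 -0.57465322  0.02172295 -0.47494393]
 [-0.38593189 -0.57665499 -0.72008721  0.26847975]
 [ 0.42632709  0.58072601 -0.69354345  0.86275953]
 [ 0.          0.          0.          1.        ]]
{'time': 0.1, 'q': array([ 1.21275754e+00,  3.26852133e-01, -1.93463699e-01,  1.05201360e+00,
       -2.85738294e-05,  1.43659225e+00]), 'joint_velocities': array([-7.60427623e-05, -2.28568065e-03,  2.88452077e-03,  3.21825204e-04,
       -9.61898865e-04, -7.28229341e-04]), 'joint_torque': array([ 1.36953433e-03, -4.44238687e+01,  2.63038266e+01,  7.86105345e-03,
       -2.78316293e-05,  3.53318271e-06]), 'ee_pos': array([0.12198954, 0.53604327, 0.4039972 ]), 'orientation': array([-1.68636465,  1.56926296, -1.91019934]), 'contact_force': array([0.25290254, 0.69958903, 0.30853654]), 'torque': array([ 0.04005869, -0.01790317,  0.03766434]), 'grip_width': 0.08564184423274494}
```

View pics/top0.png

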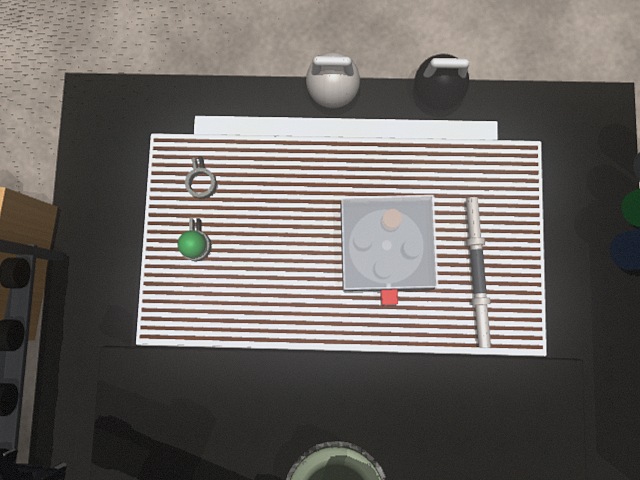

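View pics/side0.png

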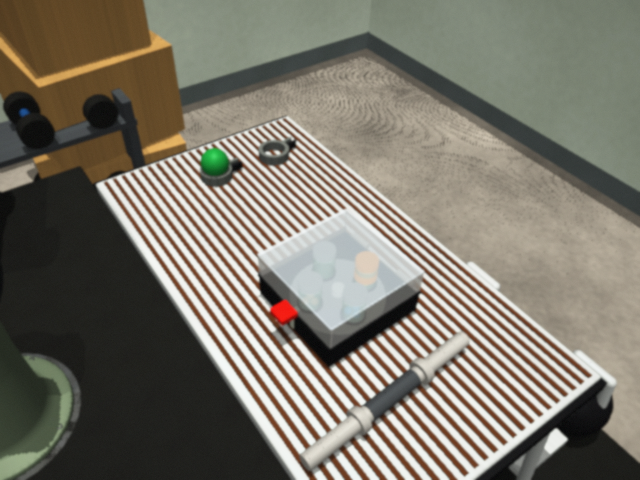

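The pictures show the red tab at top (390,297) and side (284,312). The shut hood's corners are at about (341,197), (435,195), (437,289) and (344,291) in the top view. The orange cap is at top (391,219), at the rear. The dumbbell is to the robot's right, the clips and ball to its left.

```bash
cat > h.py <<'E'
from cell import arm, vision
import cv2,numpy as np
def px2w(r,u,v,z):
    K,T=r["intrinsics"],r["camera_from_world"]
    d=T[:3,:3].T@np.linalg.solve(K,[u,v,1]); c=-T[:3,:3].T@T[:3,3]
    return c+d*(z-c[2])/d[2]
def w2px(r,p):
    K,T=r["intrinsics"],r["camera_from_world"]
    q=K@(T[:3,:3]@np.asarray(p)+T[:3,3]); return q[:2]/q[2]
def cent(mask):
    n,l,s,c=cv2.connectedComponentsWithStats(mask.astype(np.uint8)); i=1+np.argmax(s[1:,4]); return c[i],s[i]
def red(r):
    a=r["color"].astype(int); return cent((a[...,0]>150)&(a[...,1]<90)&(a[...,2]<90))
E
python3 - <<'E'
from h import *
t=vision.read_camera("top"); s=vision.read_camera("side")
for r,n in((t,"top"),(s,"side")):
    c,st=red(r); print(n,c,st,px2w(r,*c,.062),px2w(r,*c,.055))
for z in (.101,):
  for u,v in((341,197),(435,195),(437,289),(344,291)): print(px2w(t,u,v,z)[:2])
a=t["color"].astype(int); m=(a[...,0]-a[...,2]>30)&(a[...,0]>150); m[:200]=0;m[240:]=0;m[:,:370]=0;m[:,420:]=0
c,st=cent(m);print(c,st,px2w(t,*c,.084))
x=t["color"][180:315,325:490]; x=cv2.resize(x,None,fx=4.5,fy=4.5,interpolation=cv2.INTER_CUBIC); cv2.imwrite("pics/c1.png",x[:,:,::-1])
from scipy.spatial.transform import Rotation as R
print(R.from_euler("xyz",arm.sense()["orientation"]).as_matrix().round(3))
E
```

```text
top [396.5        298.41666667] [396 293   2  11  12] [ 0.43596719 -0.12328788  0.062     ] [ 0.43615024 -0.12398675  0.055     ]
side [283.31770833 310.84114583] [270 300  28  23 384] [ 0.43702898 -0.10848699  0.062     ] [ 0.4399867  -0.10365658  0.055     ]
[0.65069667 0.00318995]
[ 0.65975997 -0.20011925]
[ 0.45698409 -0.20467858]
[ 0.44769991 -0.00812696]
[391. 210.] [390 210   3   1   3] [ 0.62779713 -0.1069485   0.084     ]
[[-0.     0.222  0.975]
 [-0.001  0.975 -0.222]
 [-1.    -0.001 -0.   ]]
```

View pics/c1.png

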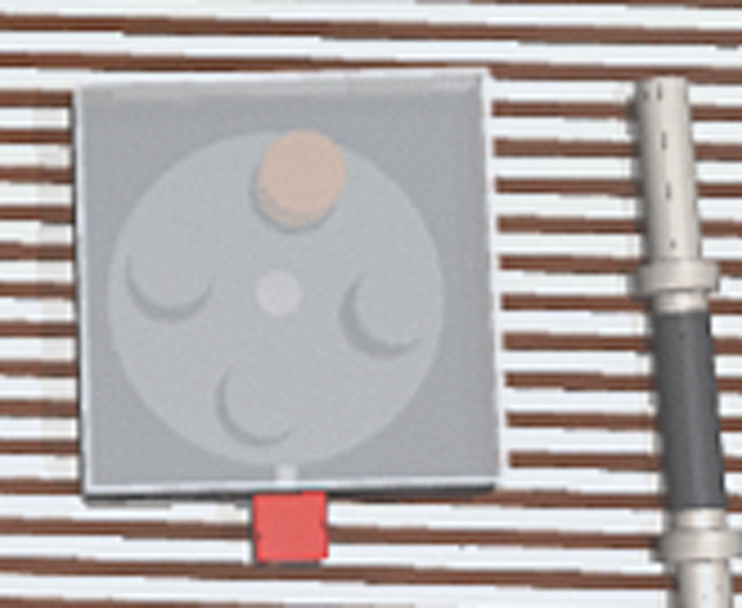

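Run:
```python
from h import *
t=vision.read_camera("top"); s=vision.read_camera("side")
f=lambda u,v,z: px2w(t,325+u/4.5-.4,180+v/4.5-.4,z)
hub=f(279,293,.040); tab=f(291.5,527,.062); oj=f(303,172,.084)
print("hub",hub,"tab",tab,"mark",f(286,473,.045),"orange",oj)
d=tab-hub; print("len",np.hypot(*d[:2]),"yaw",np.degrees(np.arctan2(-d[1],-d[0])))
for a in [((75,88),(489,70)),((85,487),(498,478)),((75,88),(85,487)),((489,70),(498,478))]:
    p,q=f(*a[0],.101),f(*a[1],.101); e=q-p; print(p,q,np.hypot(*e[:2]),np.degrees(np.arctan2(e[1],e[0])))
c,_=red(s); print("side tab",px2w(s,*c,.058))
db=[f(663,85,.02),f(690,545,.021)];print(db)
```

```text
hub [ 0.55642094 -0.10188282  0.04      ] tab [ 0.43927174 -0.10770799  0.062     ] mark [ 0.46624671 -0.10613239  0.045     ] orange [ 0.61045861 -0.10919999  0.084     ]
len 0.11729393843250946 yaw 2.846653693134149
[0.64594549 0.00249552 0.101     ] [ 0.65933117 -0.19637977  0.101     ] 0.19932524965146534 -86.14940759822073
[ 0.45438891 -0.00688378  0.101     ] [ 0.46359859 -0.20101266  0.101     ] 0.19434721602862956 -87.28386347430143
[0.64594549 0.00249552 0.101     ] [ 0.45438891 -0.00688378  0.101     ] 0.19178607032955294 -177.1968308407292
[ 0.65933117 -0.19637977  0.101     ] [ 0.46359859 -0.20101266  0.101     ] 0.1957874002517613 -178.64408952285956
side tab [ 0.43862661 -0.10573656  0.058     ]
[array([ 0.67141037, -0.2990298 ,  0.02      ]), array([ 0.43665931, -0.31056176,  0.021     ])]
```

```bash
python3 -m creep '[[[0,-5,4],-8],[[0,-11,9],-15.6],[[0,-17,13.6],-15.6],[[0,-23,18.4],-15.6],[[0,-29,23.3],-15.6],[[0,-35,28],-15.6],[[0,-40,32],-15.6],[[0,-45,36],-15.6],[[0,-50,40],-15.6],[[0,-55.8,44.8],-15.6]]' 80 40
cat >> h.py <<'E'
from scipy.spatial.transform import Rotation as Rot
C=np.array([.5565,-.1022,0]); Y=np.radians(2.8)
def cad():
    "grasp point in caddy frame (mm), tool y angle vs caddy y"
    s=arm.sense(); M=Rot.from_euler("xyz",s["orientation"]).as_matrix()
    g=s["ee_pos"]+M[:,0]*.155; Rz=Rot.from_euler("z",Y).as_matrix()
    L=Rz.T@M
    print("t",round(s["time"],2),"grasp mm",((Rz.T@(g-C))*1e3).round(1),"yang",np.degrees(np.arctan2(-L[0,1],L[1,1])).round(2),"F",s["contact_force"].round(1),"w",round(s["grip_width"]*1e3,1),"toolx",M[:,0].round(3))
E
python3 -c "from h import *;cad()"
```

```text
time: 1.55
ee_pos: [0.3954, -0.0281, 0.405]
orientation: [0.004, 1.569, 0.052]
contact_force: [1.1, 1.1, 0.4]
grip_width: 0.068
t 1.55 grasp mm [-157.1   81.8  250. ] yang -0.06 F [1.1 1.1 0.4] w 68.0 toolx [ 0.001  0.    -1.   ]
```

```bash
python3 -m creep '[[[0,0,0],0],[[2,-4,2],0],[[5,-8,3.5],0],[[8,-8,3.5],0],[[10,-8,3.5],0],[[10,-8,3.5],0],[[10,-8,3.5],0],[[10,-8,3.5],0],[[10,-8,3.5],0],[[10,-8,3.5],0]]' 70
python3 - <<'E'
from h import *
cad()
for n in("top","side"):
    r=vision.read_camera(n); cv2.imwrite(f"pics/{n}2.png",r["color"][:,:,::-1])
E
```

```text
time: 2.8
ee_pos: [0.4339, -0.1042, 0.3051]
orientation: [-0.446, 1.57, -0.397]
contact_force: [-0.5, -0.8, 0.3]
grip_width: 0.0597
t 2.8 grasp mm [-122.5    4.   150.1] yang -0.02 F [-0.5 -0.8  0.3] w 59.7 toolx [ 0.001 -0.    -1.   ]
```

```bash
python3 -m creep '[[[2,-0.4,0],0],[[4,-0.4,0],0],[[6,-0.4,0],0],[[7.5,-0.4,0],0],[[8.5,-0.4,0],0],[[9,-0.4,0],0],[[9,-0.4,0],0],[[9,-0.4,0],0],[[9,-0.4,0],0],[[9,-0.4,0],0]]'
python3 - <<'E'
from h import *
cad()
r=vision.read_camera("side"); x=r["color"][200:400,180:420];cv2.imwrite("pics/s3.png",cv2.resize(x,None,fx=3,fy=3)[:,:,::-1])
E
```

```text
time: 4.15
ee_pos: [0.4341, -0.1082, 0.215]
orientation: [-0.516, 1.57, -0.467]
contact_force: [-0.4, -1.0, -0.2]
grip_width: 0.0601
t 4.15 grasp mm [-1.225e+02 -1.000e-01  6.000e+01] yang -0.02 F [-0.4 -1.  -0.2] w 60.1 toolx [ 0.001 -0.    -1.   ]
```

View pics/s3.png

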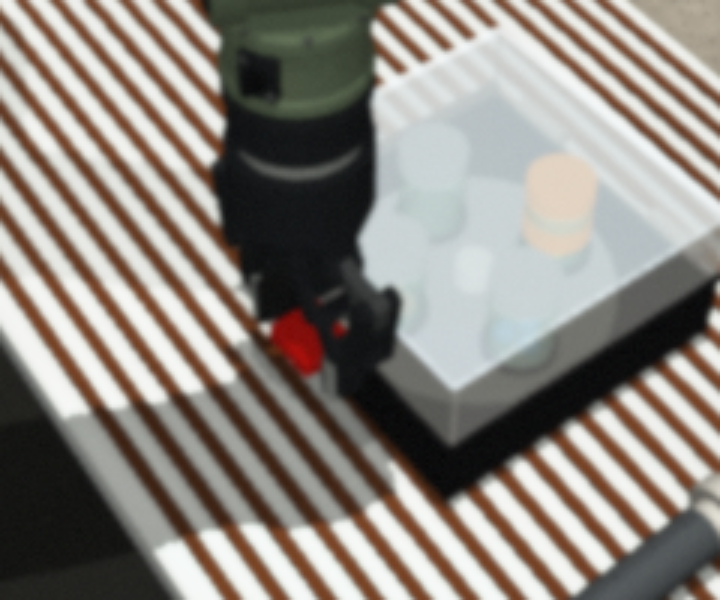

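The open fingers straddle the red tab, seen at crop (300,340). Next I close on it and swing the hood along the hinge arc.

```bash
python3 -m creep '[[[0,0,0],0],[[0,0,0],0],[[0,0,0],0],[[0,0,0],0],[[0,0,0],0],[[0,0,0],0],[[0,0,0],0],[[0,0,0],0],[[0,0,0],0],[[0,0,0],0]]' 10 40
python3 -c "from h import *;cad()"
python3 -m creep '[[[-1.93,0,0.17],0],[[-3.84,0,0.51],0],[[-5.71,0,1.02],0],[[-7.53,0,1.68],0],[[-9.29,0,2.51],0],[[-10.97,0,3.48],0],[[-12.55,0,4.59],0],[[-14.03,0,5.84],0],[[-15.4,0,7.21],0],[[-16.65,0,8.7],0]]'
python3 -c "from h import *;cad()"
```

```text
time: 5.45
ee_pos: [0.4339, -0.1077, 0.215]
orientation: [1.312, 1.569, 1.361]
contact_force: [0.0, 2.1, 5.1]
grip_width: 0.0353
t 5.45 grasp mm [-122.7    0.8   60. ] yang -0.0 F [0.  2.1 5.1] w 35.3 toolx [ 0.     0.002 -1.   ]
time: 6.7
ee_pos: [0.521, -0.1034, 0.3803]
orientation: [2.259, 1.568, 2.308]
contact_force: [4.0, 1.2, -9.0]
grip_width: 0.0349
t 6.7 grasp mm [-35.8   0.8 225.3] yang -0.0 F [ 4.   1.2 -9. ] w 34.9 toolx [-0.002  0.002 -1.   ]
```

```bash
python3 -m creep '[[[-1.11,0,1.59],0],[[-2.07,0,3.27],0],[[-2.89,0,5.02],0],[[-3.55,0,6.85],0],[[-4.05,0,8.72],0],[[-4.38,0,10.63],0],[[-4.55,0,12.56],0],[[-4.55,0,14.5],0],[[-4.38,0,16.43],0],[[-4.04,0,18.34],0]]'
python3 - <<'E'
from h import *
cad()
r=vision.read_camera("side");cv2.imwrite("pics/s4.png",r["color"][:,:,::-1])
E
```

```text
time: 7.95
ee_pos: [0.7041, -0.0944, 0.421]
orientation: [2.469, 1.568, 2.518]
contact_force: [-0.6, 0.7, 0.8]
grip_width: 0.0354
t 7.95 grasp mm [147.5   0.9 266. ] yang 0.01 F [-0.6  0.7  0.8] w 35.4 toolx [-0.002  0.002 -1.   ]
```

View pics/s4.png

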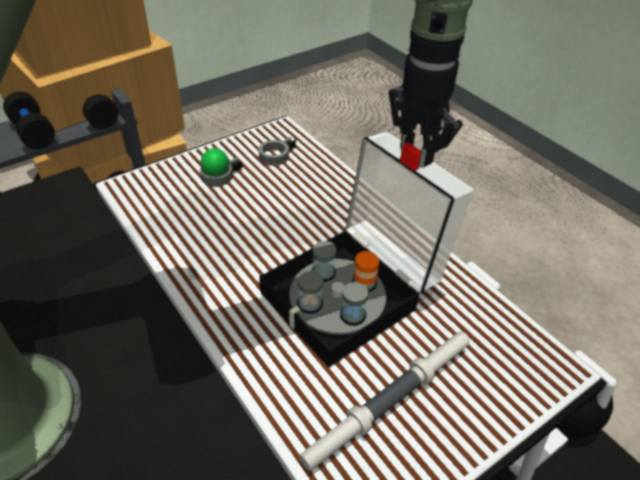

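```bash
python3 -m creep '[[[0.2,0,0.95],0],[[0.5,0,1.87],0],[[0.8,0,2.8],0],[[1.17,0,3.69],0],[[1.48,0,4.4],0],[[1.48,0,4.4],0],[[1.48,0,4.4],0],[[1.48,0,4.4],0],[[1.48,0,4.4],0],[[1.48,0,4.4],0]]'
python3 -c "from h import *;cad()"
python3 -m creep '[[[0,0,0],0],[[0,0,0],0],[[0,0,0],0],[[0,0,0],0],[[0,0,0],0],[[-1,0,0],0],[[-3,0,0],0],[[-5,0,0],0],[[-7,0,0],0],[[-7,0,0],0]]' 75
python3 - <<'E'
from h import *
cad()
r=vision.read_camera("side");cv2.imwrite("pics/s5.png",r["color"][60:360,220:520][:,:,::-1])
r=vision.read_camera("top");cv2.imwrite("pics/t5.png",cv2.resize(r["color"][150:310,320:500],None,fx=4,fy=4,interpolation=cv2.INTER_CUBIC)[:,:,::-1])
E
```

```text
time: 9.25
ee_pos: [0.7483, -0.0922, 0.4068]
orientation: [1.1, 1.569, 1.149]
contact_force: [0.2, 5.7, 1.9]
grip_width: 0.0349
t 9.25 grasp mm [192.2   0.8 251.8] yang 0.01 F [0.2 5.7 1.9] w 34.9 toolx [ 0.001  0.001 -1.   ]
time: 10.5
ee_pos: [0.7482, -0.093, 0.4795]
orientation: [-0.275, 1.566, -0.227]
contact_force: [0.3, 0.5, 0.2]
grip_width: 0.0643
t 10.5 grasp mm [ 1.926e+02 -3.000e-01  3.245e+02] yang -0.02 F [0.3 0.5 0.2] w 64.3 toolx [ 0.004 -0.001 -1.   ]
```

View pics/s5.png

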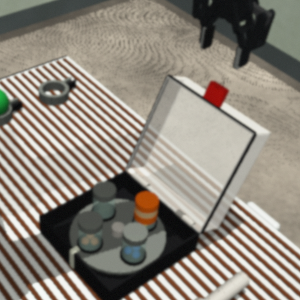

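View pics/t5.png

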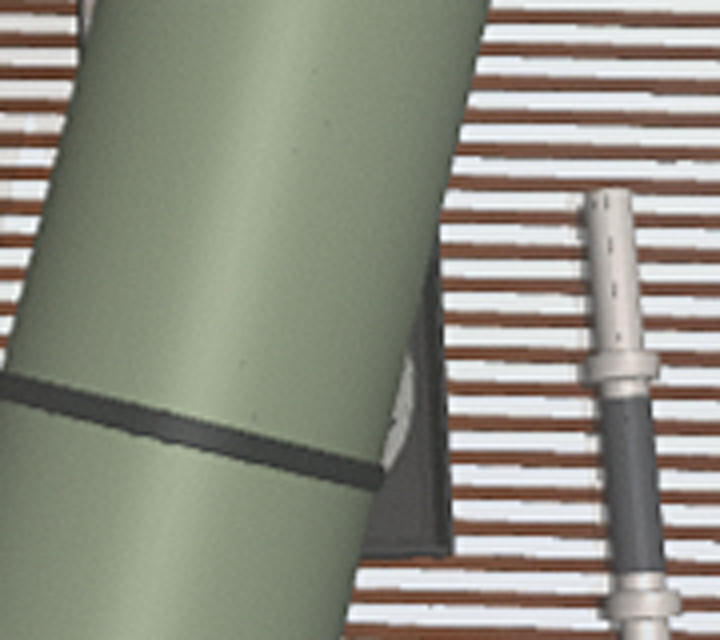

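The hood lies back on its stop, with the tab at s5 crop (216,95), and the orange cap is uncovered at crop (147,199). Next I locate the jar in the side image and move above it.

```bash
python3 - <<'E'
from h import *
s=vision.read_camera("side")
a=s["color"].astype(int); m=(a[...,0]>150)&(a[...,1]<130)&(a[...,2]<70); m[:230]=0
c,st=cent(m); print(c,st)
Rz=Rot.from_euler("z",Y).as_matrix()
for uv in ((367,259),):
    p=Rz.T@(px2w(s,*uv,.084)-C)*1e3; print(p, np.hypot(*p[:2]),np.degrees(np.arctan2(p[1],p[0])))
for ang in(-14,-10.5,-7):
    b=np.radians(ang); print(ang,[w2px(s,C+Rz@np.array([.055*np.cos(b),.055*np.sin(b),z])).round(1) for z in(.084,.070)])
c,_=red(s); print("tab",c)
for th in(110,114.6): 
    b=np.radians(th+2.6); print(th,w2px(s,C+Rz@np.array([.1-.219*np.cos(b),0,.045+.219*np.sin(b)])))
print(arm.sense()["q"].round(3))
E
python3 -m creep '[[[0,0,-3],2],[[0,0,-7],6],[[0,-0.5,-11],10.5],[[2,-1,-13.85],10.5],[[5,-1,-13.85],10.5],[[8,-1,-13.85],10.5],[[11,-1,-13.85],10.5],[[14,-1,-13.85],10.5],[[15,-1,-13.85],10.5],[[15,-1,-13.85],10.5]]'
python3 -c "from h import *;cad();print(arm.sense()['q'].round(3))"
```

```text
[366.86710963 260.05315615] [356 252  23  18 301]
[52.78330451 -8.77676092 84.        ] 53.50802526027216 -9.440715663309707
-14 [array([369. , 260.4]), array([368.3, 265.9])]
-10.5 [array([368. , 259.1]), array([367.4, 264.7])]
-7 [array([367. , 257.9]), array([366.3, 263.4])]
tab [366.7220339  260.16271186]
110 [431.36160529 152.81232865]
114.6 [437.32414001 153.15500765]
[-0.221  0.745  0.679  1.506 -0.    -0.27 ]
time: 11.9
ee_pos: [0.6098, -0.1095, 0.3261]
orientation: [2.983, 1.569, 2.848]
contact_force: [0.2, -0.2, 0.3]
grip_width: 0.064
t 11.9 grasp mm [ 52.6  -9.8 171.1] yang -10.52 F [ 0.2 -0.2  0.3] w 64.0 toolx [-0.002  0.001 -1.   ]
[-0.297  0.512 -0.113  0.947 -0.    -0.162]
```

```bash
python3 -m creep '[[[1,0,0.1],0],[[2.5,0,0.1],0],[[4,0,0.1],0],[[5.5,0,0.1],0],[[7,0,0.1],0],[[8.5,0,0.1],0],[[9.5,0,0.1],0],[[10.5,0,0.1],0],[[10.5,0,0.1],0],[[10.5,0,0.1],0]]' 62
python3 -c "from h import *;cad()"
python3 -m creep '[[[0,0,0],0],[[0,0,0],0],[[0,0,0],0],[[0,0,0],0],[[0,0,0],0],[[0,0,0],0],[[0,0,0],0],[[0,0,0],0],[[0,0,0],0],[[0,0,0],0]]' 10 40
python3 -c "from h import *;cad()"
```

```text
time: 13.15
ee_pos: [0.6114, -0.1098, 0.2221]
orientation: [-0.182, 1.57, -0.317]
contact_force: [1.0, -0.1, 0.0]
grip_width: 0.0528
t 13.15 grasp mm [ 54.5 -10.3  67.1] yang -10.52 F [ 1.  -0.1  0. ] w 52.8 toolx [ 0.001 -0.    -1.   ]
time: 14.4
ee_pos: [0.6114, -0.1098, 0.2226]
orientation: [0.089, 1.57, -0.046]
contact_force: [-1.6, 0.9, 5.6]
grip_width: 0.0411
t 14.4 grasp mm [ 54.7 -10.3  67.6] yang -10.52 F [-1.6  0.9  5.6] w 41.1 toolx [ 0.001 -0.    -1.   ]
```

```bash
python3 -m creep '[[[0,-0.4,-0.02],4.2],[[0,-0.8,-0.06],8.4],[[0,-1.2,-0.13],12.6],[[0,-1.59,-0.24],16.8],[[0,-1.97,-0.37],21],[[0,-2.34,-0.52],25.2],[[0,-2.7,-0.71],29.4],[[0,-3.04,-0.92],33.6],[[0,-3.37,-1.15],37.8],[[0,-3.68,-1.41],42]]'
python3 - <<'E'
from h import *
cad()
r=vision.read_camera("side");cv2.imwrite("pics/s6.png",cv2.resize(r["color"][100:370,240:480],None,fx=2,fy=2)[:,:,::-1])
E
```

```text
time: 15.65
ee_pos: [0.5917, -0.1451, 0.2226]
orientation: [-1.044, 1.569, -1.914]
contact_force: [-5.4, -1.8, 8.2]
grip_width: 0.0414
t 15.65 grasp mm [ 32.9 -44.9  67.6] yang -52.65 F [-5.4 -1.8  8.2] w 41.4 toolx [-0.001 -0.002 -1.   ]
```

View pics/s6.png

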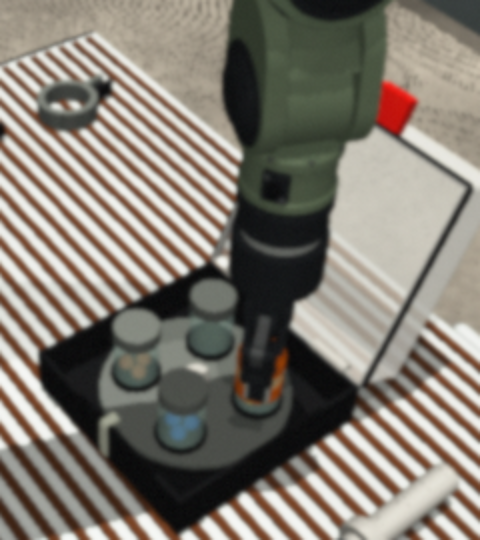

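The gripper holds the orange jar and the carousel turns with it; the hood stays back.

```bash
for i in 1; do python3 -m creep '[[[0,-0.4,-0.02],4.2],[[0,-0.8,-0.06],8.4],[[0,-1.2,-0.13],12.6],[[0,-1.59,-0.24],16.8],[[0,-1.97,-0.37],21],[[0,-2.34,-0.52],25.2],[[0,-2.7,-0.71],29.4],[[0,-3.04,-0.92],33.6],[[0,-3.37,-1.15],37.8],[[0,-3.68,-1.41],42]]'; done
python3 -c "from h import *;cad();print(arm.sense()['q'].round(2))"
python3 -m creep '[[[0,-0.4,-0.02],4.2],[[0,-0.8,-0.06],8.4],[[0,-1.2,-0.13],12.6],[[0,-1.59,-0.24],16.8],[[0,-1.97,-0.37],21],[[0,-2.34,-0.52],25.2],[[0,-2.7,-0.71],29.4],[[0,-3.04,-0.92],33.6],[[0,-3.37,-1.15],37.8],[[0,-3.68,-1.41],42]]'
python3 -c "from h import *;cad();print(arm.sense()['q'].round(2))"
```

```text
time: 16.95
ee_pos: [0.5534, -0.1581, 0.2226]
orientation: [-0.829, 1.566, -2.432]
contact_force: [-9.6, -3.0, 11.7]
grip_width: 0.0413
t 16.95 grasp mm [ -6.4 -56.2  67.6] yang -94.63 F [-9.6 -3.  11.7] w 41.3 toolx [-0.004 -0.003 -1.   ]
[-0.41  0.55 -0.35  0.67 -0.    1.2 ]
time: 18.2
ee_pos: [0.5161, -0.1421, 0.2225]
orientation: [-0.475, 1.564, -2.811]
contact_force: [-13.1, 0.3, 17.5]
grip_width: 0.0414
t 18.2 grasp mm [-43.3 -38.2  67.5] yang -136.61 F [-13.1   0.3  17.5] w 41.4 toolx [-0.006 -0.002 -1.   ]
[-0.41  0.5  -0.46  0.62 -0.    1.93]
```

```bash
python3 -m creep '[[[0,-0.48,-0.02],5],[[0,-0.95,-0.08],10],[[0,-1.42,-0.19],15],[[0,-1.88,-0.33],20],[[0,-2.32,-0.52],25],[[0,-2.75,-0.74],30],[[0,-3.15,-1],35],[[0,-3.54,-1.29],40],[[0,-3.76,-1.5],43.4],[[0,-3.76,-1.5],43.4]]'
python3 - <<'E'
from h import *
cad()
s=vision.read_camera("side");cv2.imwrite("pics/s7.png",cv2.resize(s["color"][190:370,240:440],None,fx=4,fy=4,interpolation=cv2.INTER_CUBIC)[:540,:,::-1])
Rz=Rot.from_euler("z",Y).as_matrix()
a=lambda p:((w2px(s,C+Rz@np.array(p))-[240,190])*4).round(0)
print("hub",a([0,0,.04]),"mark",a([-.1,0,.045]),"jar base centre",a([-.055,0,.022]), "front L/R jars tops",a([0,.055,.084]),a([0,-.055,.084]),a([.055,0,.084]),"hub axis deck",a([0,0,.022]))
E
```

```text
time: 19.45
ee_pos: [0.4989, -0.104, 0.2225]
orientation: [-0.241, 1.564, 2.952]
contact_force: [-13.7, 5.0, 22.0]
grip_width: 0.0412
t 19.45 grasp mm [-58.7   1.3  67.5] yang -179.86 F [-13.7   5.   22. ] w 41.2 toolx [-0.007  0.001 -1.   ]
hub [396. 386.] mark [212. 486.] jar base centre [296. 471.] front L/R jars tops [321. 244.] [486. 396.] [498. 262.] hub axis deck [394. 413.]
```

View pics/s7.png

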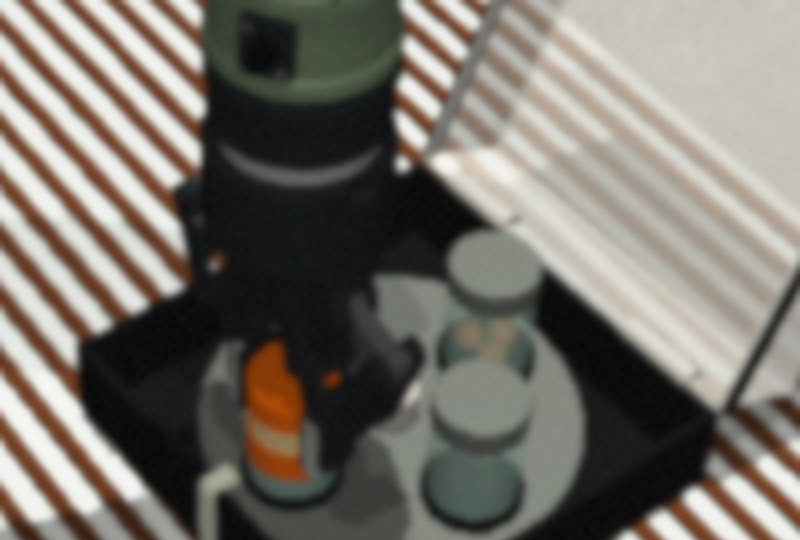

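Rear cap at crop (495,264) and right cap at (482,398) match the predictions for an exactly aligned carousel, (498,262) and (486,396), to within about 1 px. The jar is behind the white mark at (215,478). I'll make a tiny move to relieve the strain and hold.

```bash
python3 -m creep '[[[0,0.05,0.05],0],[[0,0.1,0.1],0],[[-0.1,0.1,0.15],0],[[-0.1,0.1,0.15],0],[[-0.1,0.1,0.15],0],[[-0.1,0.1,0.15],0],[[-0.1,0.1,0.15],0],[[-0.1,0.1,0.15],0],[[-0.1,0.1,0.15],0],[[-0.1,0.1,0.15],0]]' 10 50
python3 - <<'E'
from h import *
cad()
s=vision.read_camera("side");cv2.imwrite("pics/s8.png",cv2.resize(s["color"][60:360,200:500],None,fx=2,fy=2,interpolation=cv2.INTER_CUBIC)[:,:,::-1])
t=vision.read_camera("top"); x=t["color"][180:315,325:490]; cv2.imwrite("pics/t8.png",cv2.resize(x,None,fx=4.4,fy=4.4,interpolation=cv2.INTER_CUBIC)[:,:,::-1])
Rz=Rot.from_euler("z",Y).as_matrix()
print([(4.4*(w2px(t,C+Rz@np.array(p))-[325,180])).round(0) for p in([0,0,.04],[.055,0,.084],[0,.055,.084],[0,-.055,.084],[-.1,0,.045])])
E
```

```text
time: 20.75
ee_pos: [0.4985, -0.1047, 0.2226]
orientation: [-0.759, 1.565, 2.436]
contact_force: [-6.6, 8.1, 9.5]
grip_width: 0.0409
t 20.75 grasp mm [-58.7   1.   67.6] yang -179.76 F [-6.6  8.1  9.5] w 40.9 toolx [-0.004  0.004 -1.   ]
[array([272., 285.]), array([275., 164.]), array([168., 276.]), array([390., 271.]), array([280., 480.])]
```

View pics/s8.png

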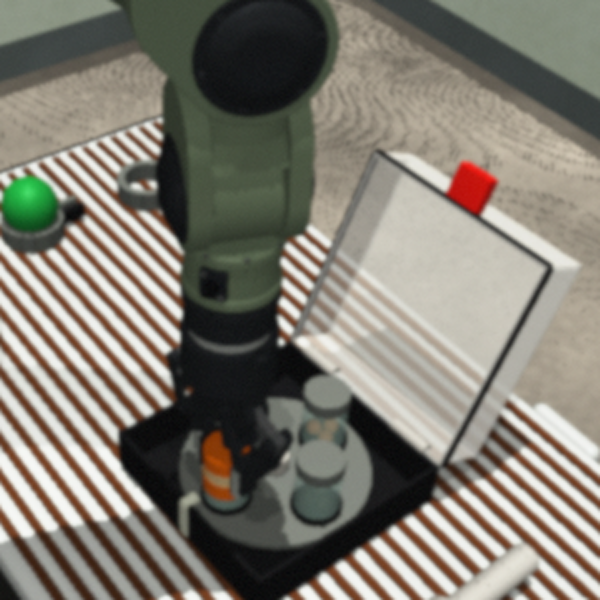

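View pics/t8.png

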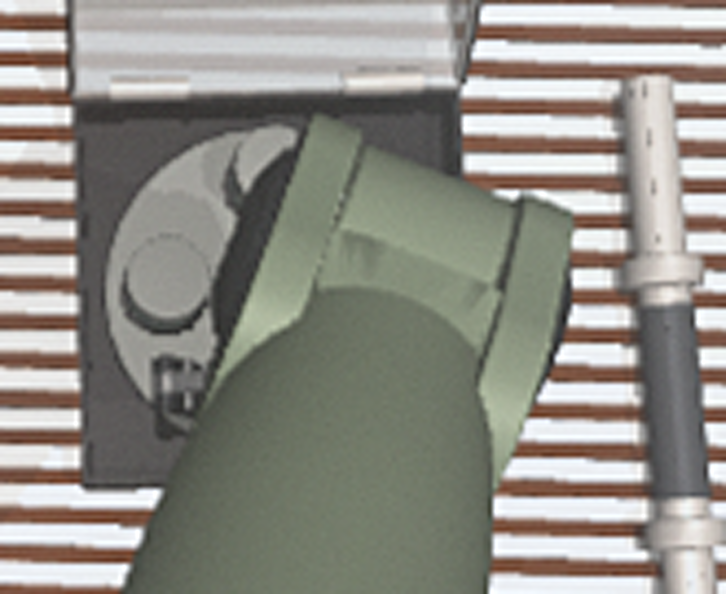

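The top view shows the left jar's cap at (168,275), against (168,276) predicted for exact alignment. The hood is on its stop, and the ball, clips and dumbbell are where they were. Handing in.

```bash
python3 -c "
from h import *
from cell import ticket
cad(); print(ticket.job_done()); cad()"
```

```text
t 20.85 grasp mm [-58.8   1.   67.6] yang -179.76 F [-5.9  7.7 10.1] w 40.7 toolx [-0.004  0.004 -1.   ]
the job is handed in; nothing more can be done
None
the job is handed in; nothing more can be done
```

I lifted the hood by its red tab to about 1.95 rad and let go, and it lies back on its stop. I then gripped the orange-capped jar and turned the carousel about 170° clockwise until the jar was at the front. The job was handed in at about 21 s with the jar still held at 50 N.

What the last checks showed:
- **Jar alignment:** the grasp is 1.0 mm off the caddy's front centre line and 0.24° from square. In the top view, the left jar's cap is within 1 px of its predicted place, and the visible caps in the side view agree to about 1 px.
- **Hood:** before I turned the carousel, the tab's position in the side picture matched the stop angle. It still looks fully open in the last picture.
- **Other objects:** the ball, clips and dumbbell look unmoved in the pictures I viewed. I did not measure their positions.

One disagreement: the grasp reads 58.8 mm from the carousel's axis instead of 55 mm. That fits a small calibration error or a slight slip of the pads along the jar. Forces at the wrist rose to about 26 N while turning and eased to about 14 N after a small relieving move.

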